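# Find the socket that fits the clamp nut and hold it seated

## Task

The socket standing on the clamp's hex nut is too small: put it away first on the empty pin of the socket rack. Then try the other two sockets on the nut without forcing them, put one that will not go on back upright on a rack pin, and finish while still gripping the one that fits, pushed fully down over the nut. Leave the other things on the bench where they are.

Things in the scene. Friction and masses are not known exactly. Their poses are not given: they have to be found in the camera images.
- nut (a point): centre of the foot of the clamp's steel hex nut, on its washer, 45 mm above the bench. Nut 24 mm across flats, 13 mm high, top edge bevelled, cannot turn; one pair of flats faces this frame's +x and -x, so it repeats every 60 degrees about z. A socket that fits goes right down onto the washer; one too small stops on the nut's top, 13 mm higher
- clamp: hold-down clamp, fixed to the bench: dark base plate 80 x 150 mm, steel strap over two blocks (46 mm wide, long along y, top 42 mm above the bench), washer 43 mm across, nut. Origin under the nut, on the bench. For the socket to go on, match its flats to the nut's within about 6 degrees and its axis within about 1.5 mm
- socket_a: steel socket fixed on its drive adapter, 87 mm tall, about 220 g; origin at the centre of its underside. The three look alike outside. At first it stands upright on top of the nut, underside 58 mm above the bench: too small (mouth 18 mm across flats)
- socket_a_grip (a point): centre of socket_a's dark adapter head, 70 mm above the underside, z up. The head reaches from 54 to 87 mm, 20 mm thick along x (grasp these flats), 32 mm wide along y. Below it a neck 18 mm across down to 46 mm, then the round socket body, 38 mm across
- socket_a_mouth (a point): centre of socket_a's underside, same axes as its grip point, 70 mm below it. The mouth is a hexagonal hole 22 mm deep; one pair of its flats faces +x and -x, parallel to the head's grasp flats
- socket_b: steel socket fixed on its drive adapter, 87 mm tall, about 220 g; origin at the centre of its underside. The three look alike outside. At first on a rack pin, underside 34 mm above the bench. Of socket_b and socket_c one has a mouth 26 mm across flats, which fits the nut, the other 21 mm, which does not: find out by trying
- socket_b_grip (a point): centre of socket_b's dark adapter head, 70 mm above the underside, z up. The head reaches from 54 to 87 mm, 20 mm thick along x (grasp these flats), 32 mm wide along y. Below it a neck 18 mm across down to 46 mm, then the round socket body, 38 mm across
- socket_b_mouth (a point): centre of socket_b's underside, same axes as its grip point, 70 mm below it. The mouth is a hexagonal hole 22 mm deep; one pair of its flats faces +x and -x, parallel to the head's grasp flats
- socket_c: steel socket fixed on its drive adapter, 87 mm tall, about 220 g; origin at the centre of its underside. The three look alike outside. At first on a rack pin, underside 34 mm above the bench. See socket_b for which fits
- socket_c_grip (a point): centre of socket_c's dark adapter head, 70 mm above the underside, z up. The head reaches from 54 to 87 mm, 20 mm thick along x (grasp these flats), 32 mm wide along y. Below it a neck 18 mm across down to 46 mm, then the round socket body, 38 mm across
- socket_c_mouth (a point): centre of socket_c's underside, same axes as its grip point, 70 mm below it. The mouth is a hexagonal hole 22 mm deep; one pair of its flats faces +x and -x, parallel to the head's grasp flats
- seat0 (a point): top of the raised seat at the rack's -y end, where the centre of a socket's underside stands, 34 mm above the bench. The seat is a boss 32 mm across with a pin (12 mm high, 12 mm thick, tapered to 6) that enters the mouth. Rack: metal bar 210 mm long (along y), foot 64 mm wide, fixed, seats 75 mm apart. Carries a socket at first
- seat1 (a point): top of the raised seat in the rack's middle, where the centre of a socket's underside stands, 34 mm above the bench. The seat is a boss 32 mm across with a pin (12 mm high, 12 mm thick, tapered to 6) that enters the mouth. Rack: metal bar 210 mm long (along y), foot 64 mm wide, fixed, seats 75 mm apart. Carries a socket at first
- seat2 (a point): top of the raised seat at the rack's +y end, where the centre of a socket's underside stands, 34 mm above the bench. The seat is a boss 32 mm across with a pin (12 mm high, 12 mm thick, tapered to 6) that enters the mouth. Rack: metal bar 210 mm long (along y), foot 64 mm wide, fixed, seats 75 mm apart. Empty at first
- gauge_block: ground steel block 36 x 36 x 30 mm between rack and clamp; bystander, origin at the centre of its underside
- tape_measure: tape measure 30 x 68 x 58 mm, at the front left; bystander, origin at the centre of its underside
- terminal_strip: terminal strip 20 x 61 x 21 mm, behind the rack and clamp; bystander, origin at the centre of its underside
- screw_tin: flat round tin with a green lid, 66 mm across, 22 mm high, behind the clamp; bystander, origin at the centre of its underside
- marker_blue: marker pen 138 mm long, lying in front of the clamp; bystander, origin at the centre of its underside
- screwdriver_red: screwdriver 204 mm long, lying behind the rack; bystander, origin at the centre of its underside
There are look-alikes about, which are no part of the job. What is shaped like the socket_a but purple is not meant.

How it is judged:
By the outcome, as a careful person would: the job done as asked, in the order asked, and still so for the second after the job is handed in, while the arm keeps its last pose, push and grip.
It also fails if it takes over 69 s, if anything falls off the work surface, if the arm or the gripper's body presses on something with over 40 N, if the wrist force passes 120 N, or if a joint passes its speed limit or range.

## Robot

A 7-joint arm with a two-finger parallel gripper is mounted at the origin on a cart in front of the work surface, level with it; the furniture and walls round the work are solid. World frame = base frame: x ahead of the robot, y to its left, z up, the work surface at z = 0. Lengths are in m, angles in rad, forces in N, time in s.
With the tool pointing down it reaches from about 0.4 to 0.875 m from the base axis. Payload 19.3 kg.
Tool frame: the origin (TCP) lies on the centre line of the jaws, within the pads' length; the fingertips stand 25 mm ahead of it and the grasp point (between the pads) lies 6 mm ahead of it (tips_ahead is the distance from the TCP to the fingertips, in m); z points along the fingers, y is the direction in which the jaws open and shut (so a half turn about z gives the same grasp; the last joint's range is limited). The gripper opens to 85 mm and grips with 20 to 120 N. Pads are 22 mm wide; open, the fingers measure 114 mm over their backs; the gripper's body (76 mm by 85 mm) begins 54 mm behind the grasp point. The pads swing forward as they close: fully open they stand 13 mm farther back than shut.
Start: joints at [-1.299, 0.521, -0.036, 1.599, 0.021, 1.021, -0.113], TCP at [0.21, 0.589, 0.234] pointing down, gripper open.
Joint ranges: [-2.91, 2.91], [-0.3, 2.13], [-1.5, 1.42], [0.17, 2.43], [-1.26, 4.41], [0.16, 1.93], [-2.52, 2.52]. Speed limits (rad/s): [1.89, 1.89, 2.39, 2.39, 3.01, 3.01, 3.01].

## Interface

Orientations are given as [roll, pitch, yaw] about the fixed x, y, z axes, in that order (R = Rz(yaw) Ry(pitch) Rx(roll)).
In Python, from workcell import observe, grab_frame, job_done, outline_of, tips_ahead gives the robot as it stands. The module is installed in compiled form; this text tells all that it offers.
- The arm moves only by the tool move_arm, never from a script. Its argument "motion" is a list of rows, each a list of 2 entries, a list of its own where there are three numbers: the shift along the world's x, y, z in mm, then the turn, a rotation vector about the world's x, y, z in rad. A call has 1 to 12 rows; each row is the pose to reach, as a shift and turn from the pose commanded when the call began; what a row does not reach only later rows make up. A row lasts 1/8 s, in which the tool goes at most 62.5 mm and 10.7 degrees, less where a joint would pass 70% of its speed; a pose out of reach is approached as far as the arm can. A call with a gripper value outside its range is refused whole. "jaw" is the finger opening in mm, from 0 to 85.4, set as the call begins (left out, the last holds). The fingers move at their own pace and stop on an object; "grip_force" is the grip in N (left out, the last holds). Time passes only in rows, so rows that repeat a pose let the fingers close. It gives the time, the measured TCP pose, the force and the opening at its end, in the units of the state.
- observe(): the state, without advancing time (a new reading comes with each control period).
- grab_frame(name): name is "scene" or "top" or "wrist"; returns a dict with "frame" (384x512x3 uint8, red, green, blue), "fx", "fy", "cx", "cy" (pixels), "T" (4x4, takes a point from camera to world coordinates); the wrist camera has in their place "mount" (4x4, takes a point from camera to tool coordinates, whose origin is the TCP and whose axes are the flange's). Camera axes: x right, y down, z forward; pixel columns grow to the right and rows downward; lengths in m; the calibration is good to about 2 mm. A picture is of the moment at which its call begins: read the wrist's pose just before it. There is no depth.
- job_done(): hands the job in, once; it reports no verdict.
Trained networks look in the newest picture that a camera, given by its name, has taken for a name from the list of things; names that differ only in an ending like _2 or _b are one class to them, and where a whole thing is asked for, a point or a joint stands for the part that bears it (a point fixed in the world has none). Each returns a list of dicts, best first, with "score" (0 to 1); they miss things now and then, are a little off and sometimes report something else, mostly with a low value. They report only what shows in the picture. A call takes as long as a camera call. They do not tell look-alikes from the thing itself.
- outline_of(label, camera): "pixels" (384x512 bool, what is visible of it) and "pixel" ([column, row] in pixels, amid what is visible of it).
The state is a dict: "clock": time; "qpos": joint angles; "qd": joint speeds; "joint_efforts": joint torques, N m; "position": TCP position; "tool_rot": TCP orientation; "force": force on the tool from outside, world axes, zero at the start; "moment": the same for the moment, N m; "grip_width": finger opening in m.
Only numpy, scipy, OpenCV 4.12 (cv2) and the standard library are available. Lean on these libraries where they do the work, as an engineer would, in place of code of your own. Each camera call takes 0.05 s, during which the arm holds its last target.

## Working session

There is one attempt and no reset: what is moved stays moved. The work goes in short steps, Python scripts to look and compute and a tool call to move; the robot and the scene stay as the last step left them, time stands still between calls to the robot, and variables do not carry over. Pictures are saved under pics/ and viewed, and the job is handed in when it is done.

Besides the shell and the picture viewer there is one more tool, called after "Request:" in YAML: its name, and indented under it one key for each argument. move_arm: Moves the arm, as the interface text tells. Its arguments: {"type":"object","properties":{"motion":{"type":"array"},"jaw":{"type":"number"},"grip_force":{"type":"number"}},"required":["motion"]}

```bash
mkdir -p pics; cat > h.py <<'E'
import numpy as np, cv2
from workcell import *
def save(name,fn,scale=1.5):
    f=grab_frame(name); im=f["frame"][:,:,::-1]
    cv2.imwrite("pics/"+fn,cv2.resize(im,None,fx=scale,fy=scale)); return f
E
python3 - <<'E'
from h import *
print(observe())
for n in("scene","top","wrist"):
    f=save(n,n+"0.png")
    print(n,f["fx"],f["cx"],f["cy"],np.round(f.get("T",f.get("mount")),4).tolist())
print(tips_ahead)
E
```

```text
{'clock': 0.0, 'qpos': array([-1.29917367,  0.52203963, -0.03630967,  1.59999726,  0.02115671,
        1.02111643, -0.11279008]), 'qd': array([ 0.00105433,  0.00097718,  0.00073357, -0.00293588, -0.00010916,
       -0.00041078, -0.00027433]), 'joint_efforts': array([-2.67355481e-04, -9.27113843e+01,  1.98018126e+00, -3.69924259e+01,
        1.78938895e-02,  8.15653300e-03,  1.71056752e-05]), 'position': array([0.2094227 , 0.58850823, 0.23351381]), 'tool_rot': array([-3.14041651e+00,  5.67208606e-05,  2.79973177e+00]), 'force': array([-0.58068864, -0.81480515,  0.39141251]), 'moment': array([0.0078051 , 0.00568504, 0.07165866]), 'grip_width': 0.08525580508701866}
scene 421.05585867117094 253.46001812344565 199.77865979153944 [[0.753, -0.3021, 0.5846, -0.1595], [-0.6579, -0.3254, 0.6792, -0.7849], [-0.015, -0.896, -0.4437, 0.617], [0.0, 0.0, 0.0, 1.0]]
top 355.947668163243 254.0656435811576 192.2323628759922 [[-0.0188, -0.9947, 0.1006, 0.4386], [-0.9998, 0.0178, -0.0104, 0.0302], [0.0086, -0.1008, -0.9949, 1.0453], [0.0, 0.0, 0.0, 1.0]]
wrist 338.67440037341254 252.2064822126388 194.65453215108835 [[0.0009, -0.9524, -0.3048, 0.0791], [1.0, 0.001, -0.0001, 0.0002], [0.0004, -0.3048, 0.9524, -0.1384], [0.0, 0.0, 0.0, 1.0]]
0.025
```

View pics/scene0.png

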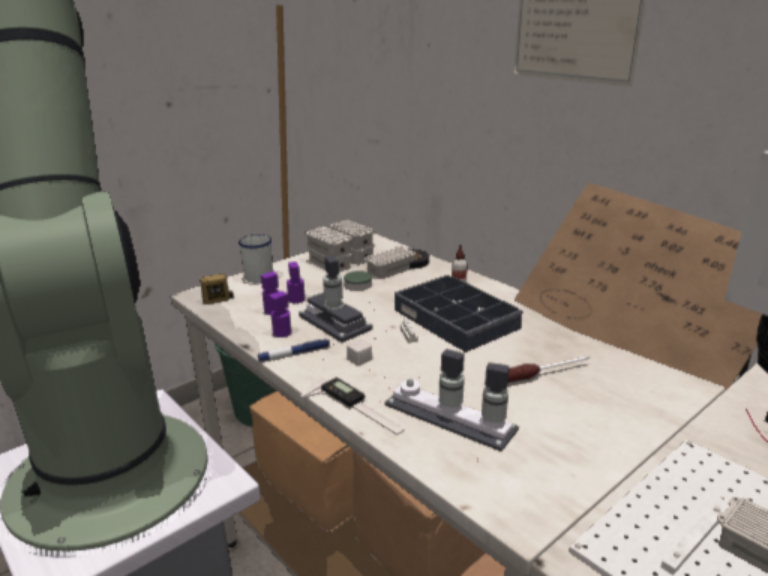

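View pics/top0.png

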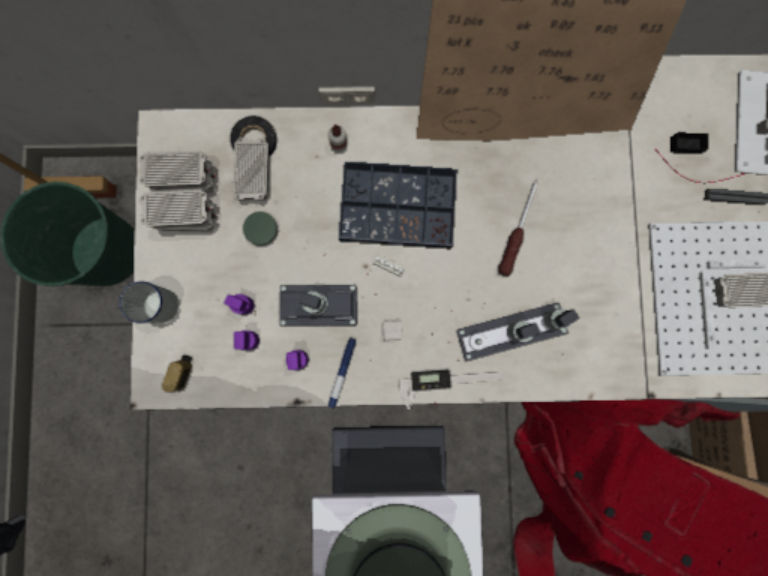

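View pics/wrist0.png

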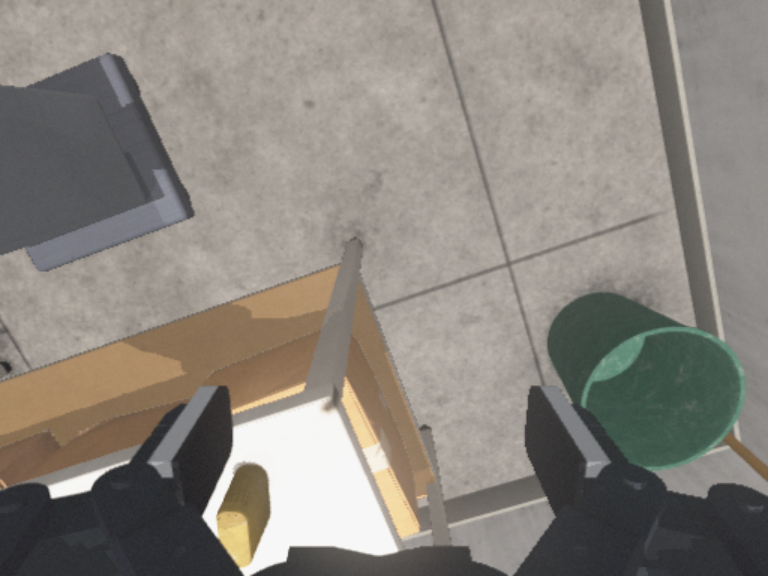

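The top view shows the clamp with the dark socket at (315,302), the rack with its empty seat at (476,342), and rack sockets at about (522,328) and (565,318). There are three purple look-alikes at (238,303), (245,340) and (296,359), which are not meant. Next I'll take rough positions from the top and scene cameras.

```bash
cat >> h.py <<'E'
def ray(f,px):
    d=np.array([(px[0]-f["cx"])/f["fx"],(px[1]-f["cy"])/f["fy"],1.]);T=f["T"]
    return T[:3,3],T[:3,:3]@d/np.linalg.norm(d)
def tri(rays):
    A=np.zeros((3,3));b=np.zeros(3)
    for o,d in rays:
        P=np.eye(3)-np.outer(d,d);A+=P;b+=P@o
    p=np.linalg.solve(A,b)
    return p,[float(np.linalg.norm((np.eye(3)-np.outer(d,d))@(p-o))) for o,d in rays]
def atz(f,px,z):
    o,d=ray(f,px);return o+d*(z-o[2])/d[2]
def proj(f,p):
    c=np.linalg.inv(f["T"])@np.append(p,1);return np.array([f["cx"]+f["fx"]*c[0]/c[2],f["cy"]+f["fy"]*c[1]/c[2]])
def R_of(rpy):
    from scipy.spatial.transform import Rotation as R
    return R.from_euler("xyz",rpy).as_matrix()
def wrist(fn=None,scale=1.5):
    s=observe();f=grab_frame("wrist")
    W=np.eye(4);W[:3,:3]=R_of(s["tool_rot"]);W[:3,3]=s["position"]
    f["T"]=W@f["mount"];f["s"]=s
    if fn:cv2.imwrite("pics/"+fn,cv2.resize(f["frame"][:,:,::-1],None,fx=scale,fy=scale,interpolation=cv2.INTER_CUBIC))
    return f
E
python3 - <<'E'
from h import *
ft=grab_frame("top");fs=grab_frame("scene")
for l in ("clamp","socket_a","nut","seat0","seat2","socket_a_grip","gauge_block","socket_a_mouth"):
    for cam,f in(("top",ft),("scene",fs)):
        try:
            for d in outline_of(l,cam)[:6]: print(l,cam,round(d["score"],2),np.round(d["pixel"],1),d["pixels"].sum(), np.round(atz(f,d["pixel"],0.05),3))
        except Exception as e: print(l,cam,e)
E
```

```text
clamp top 0.89 [215.9 204.5] 1253 [0.507 0.127 0.05 ]
clamp scene 0.61 [223.3 212.8] 898 [0.469 0.078 0.05 ]
socket_a top 0.8 [349.3 220. ] 222 [ 0.457 -0.245  0.05 ]
socket_a top 0.7 [121.3 252.8] 331 [0.378 0.389 0.05 ]
socket_a top 0.66 [204.2 201.2] 167 [0.517 0.16  0.05 ]
socket_a top 0.63 [372.7 212.4] 229 [ 0.477 -0.312  0.05 ]
socket_a top 0.55 [161.1 200.2] 214 [0.522 0.28  0.05 ]
socket_a top 0.5 [195.8 239.4] 173 [0.411 0.184 0.05 ]
socket_a scene 0.98 [299.7 251. ] 569 [ 0.485 -0.205  0.05 ]
socket_a scene 0.76 [330.7 263.3] 588 [ 0.501 -0.288  0.05 ]
socket_a scene 0.74 [219.6 186.7] 350 [0.57 0.23 0.05]
socket_a scene 0.67 [185.4 210.8] 390 [0.395 0.163 0.05 ]
socket_a scene 0.49 [195.2 189.5] 260 [0.499 0.266 0.05 ]
nut top 0.73 [216.4 205.3] 1220 [0.504 0.126 0.05 ]
nut top 0.48 [334.2 222.2] 1290 [ 0.451 -0.202  0.05 ]
nut top 0.44 [375.  212.7] 254 [ 0.476 -0.318  0.05 ]
nut top 0.33 [117.7 248.3] 351 [0.391 0.399 0.05 ]
nut top 0.2 [206.2 200.4] 181 [0.519 0.154 0.05 ]
nut scene 0.74 [225.9 214.1] 854 [0.469 0.067 0.05 ]
seat0 top 0.64 [212.8 200.6] 180 [0.518 0.13
[... 948 characters left out ...]
.05 ]
socket_a_grip scene 0.54 [223.4 185.7] 334 [0.584 0.228 0.05 ]
socket_a_grip scene 0.17 [301.1 278.1] 1613 [ 0.409 -0.281  0.05 ]
gauge_block scene 0.34 [235.7 185. ] 202 [0.616 0.205 0.05 ]
socket_a_mouth top 0.73 [195.8 239.5] 196 [0.411 0.184 0.05 ]
socket_a_mouth top 0.55 [208.  199.2] 177 [0.522 0.149 0.05 ]
socket_a_mouth top 0.55 [160.2 202.8] 210 [0.514 0.283 0.05 ]
socket_a_mouth top 0.49 [164.3 226.1] 200 [0.449 0.271 0.05 ]
socket_a_mouth scene 0.79 [187.9 210.9] 358 [0.4   0.158 0.05 ]
socket_a_mouth scene 0.52 [220.4 187.6] 353 [0.567 0.222 0.05 ]
socket_a_mouth scene 0.52 [197.6 192.5] 276 [0.492 0.242 0.05 ]
socket_a_mouth scene 0.46 [179.6 190.9] 244 [0.457 0.291 0.05 ]
```

Request:
move_arm:
  motion:
    - [[30,-46,7],[0,0,-0.12]]
    - [[60,-92,14],[0,0,-0.25]]
    - [[90,-138,21],[0,0,-0.38]]
    - [[118,-184,28],[0,0,-0.5]]
    - [[148,-230,35],[0,0,-0.63]]
    - [[178,-276,42],[0,0,-0.76]]
    - [[208,-322,50],[0,0,-0.9]]
    - [[238,-368,58],[0,0,-1.03]]
    - [[268,-414,66],[0,0,-1.15]]
    - [[298,-460,66],[0,0,-1.23]]
    - [[298,-460,66],[0,0,-1.23]]

```text
clock: 2.42
position: [0.5091, 0.1251, 0.3003]
tool_rot: [3.141, 0.001, 1.563]
force: [-0.6, 0.6, -0.1]
grip_width: 0.0852
```

```bash
python3 - <<'E'
from h import *
f=wrist("w1.png");print(f["s"]["position"],f["s"]["tool_rot"],f["s"]["qpos"],f["s"]["clock"],f["s"]["force"])
np.save("T1.npy",f["T"])
E
```

```text
[0.50907125 0.12511085 0.3003328 ] [3.14055846e+00 1.09192727e-03 1.56297876e+00] [-0.67869773  0.30883844  0.41642285  1.79785845 -0.13960632  1.06331009
 -0.21962823] 2.425 [-0.60986667  0.62198879 -0.10465573]
```

View pics/w1.png

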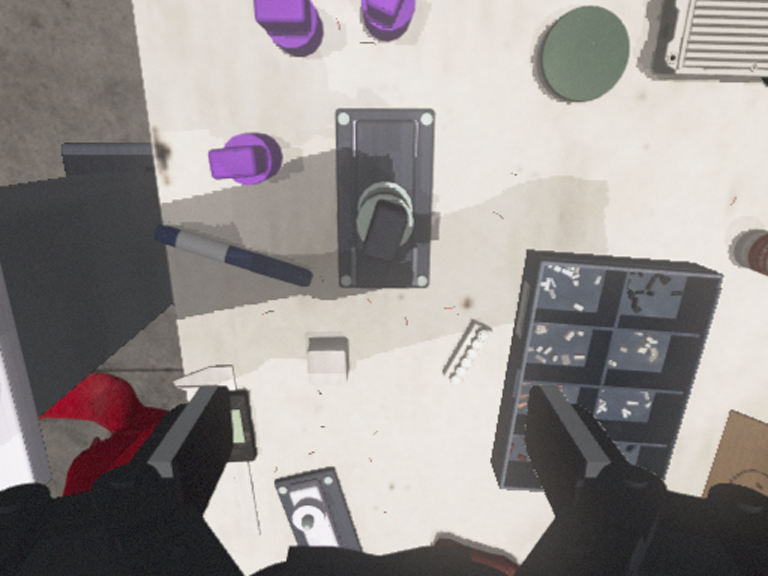

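Wrist view: socket_a on the clamp, with its dark head at (386,230), and the purple look-alike at (240,160). The clamp is nearly axis-aligned and the head is turned by about 15°. I'll take a second viewpoint towards the rack.

Request:
move_arm:
  motion:
    - [[-5,-40,0],[0,0,0]]
    - [[-10,-80,0],[0,0,0]]
    - [[-15,-120,0],[0,0,0]]
    - [[-15,-120,0],[0,0,0]]

```text
clock: 2.98
position: [0.492, 0.0073, 0.3004]
tool_rot: [3.141, -0.0, 1.568]
force: [0.3, 0.0, -0.1]
grip_width: 0.0855
```

```bash
python3 - <<'E'
from h import *
f=wrist("w2.png");print(f["s"]["position"],f["s"]["tool_rot"],f["s"]["qpos"],f["s"]["clock"])
np.save("T2.npy",f["T"])
E
```

```text
[0.49195807 0.00729486 0.30039869] [ 3.14129764e+00 -1.21714742e-04  1.56772608e+00] [-0.51486568  0.25355441  0.46725023  1.87493534 -0.13129983  1.04276826
  0.00277646] 2.975
```

View pics/w2.png

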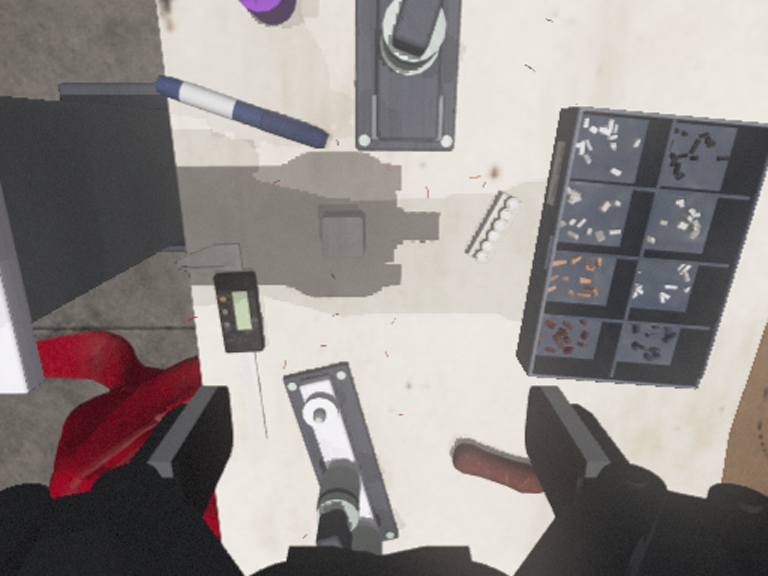

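Request:
move_arm:
  motion:
    - [[-5,-60,0],[0,0,0]]
    - [[-10,-120,0],[0,0,0]]
    - [[-20,-180,0],[0,0,0]]
    - [[-25,-240,0],[0,0,0]]
    - [[-25,-240,0],[0,0,0]]

```text
clock: 3.65
position: [0.467, -0.2339, 0.3]
tool_rot: [-3.141, 0.001, 1.566]
force: [-0.3, 0.8, -0.9]
grip_width: 0.0855
```

```bash
python3 - <<'E'
from h import *
f=wrist("w3.png");print(f["s"]["position"],f["s"]["tool_rot"],f["s"]["qpos"],f["s"]["clock"])
np.save("T3.npy",f["T"])
E
```

```text
[ 0.46698256 -0.23388398  0.30004586] [-3.14136341e+00  1.14044572e-03  1.56593918e+00] [-0.08812929  0.32526375  0.56961974  1.80766415 -0.19698702  1.06524126
  0.5487586 ] 3.65
```

View pics/w3.png

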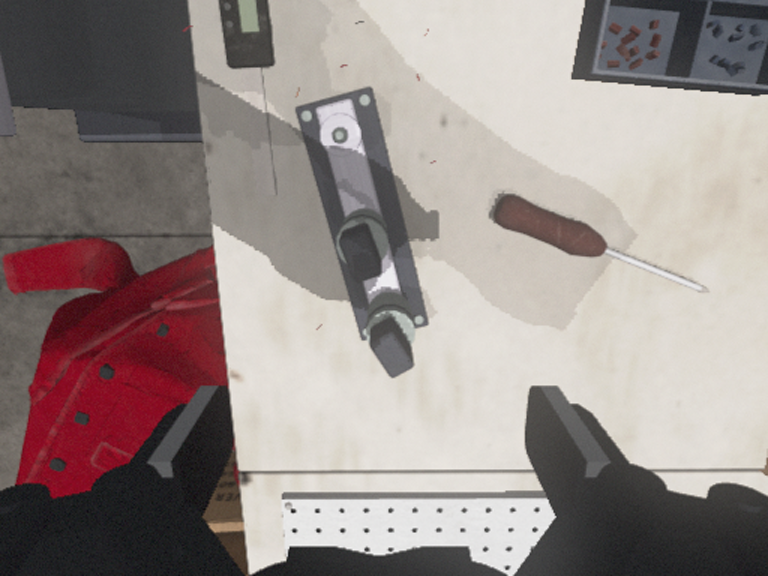

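w2 shows the clamp at the top, the empty seat at (320,410) and the gauge block at (342,230). w3 shows the whole rack: empty seat (340,133), heads at (360,250) and (390,345). I'll enlarge these for measuring.

```bash
python3 - <<'E'
import cv2
def crop(fn,x0,y0,w,h,s,out):
    im=cv2.imread("pics/"+fn)[y0:y0+h,x0:x0+w];im=cv2.resize(im,None,fx=s,fy=s,interpolation=cv2.INTER_CUBIC)
    im=cv2.convertScaleAbs(im,alpha=1.4,beta=20)
    for k in range(0,w,20):cv2.putText(im,str(x0+k),(int(k*s),8),0,.3,(0,0,255));cv2.line(im,(int(k*s),10),(int(k*s),14),(0,0,255))
    for k in range(0,h,20):cv2.putText(im,str(y0+k),(0,int(k*s)),0,.3,(0,0,255))
    cv2.imwrite("pics/"+out,im)
crop("w1.png",320,100,130,200,3,"c1.png")
crop("w2.png",340,0,130,160,3.5,"c2.png")
crop("w3.png",280,80,160,310,1.9,"c3.png")
crop("w3.png",320,200,110,190,3.1,"c3b.png")
crop("w2.png",270,350,140,200,3,"c2b.png")
E
```

```text
(no output)
```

View pics/c1.png

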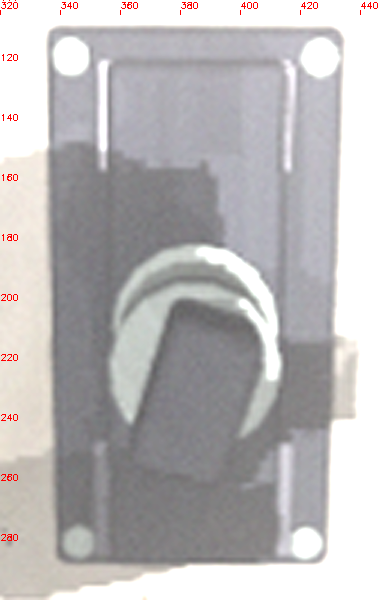

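View pics/c2.png

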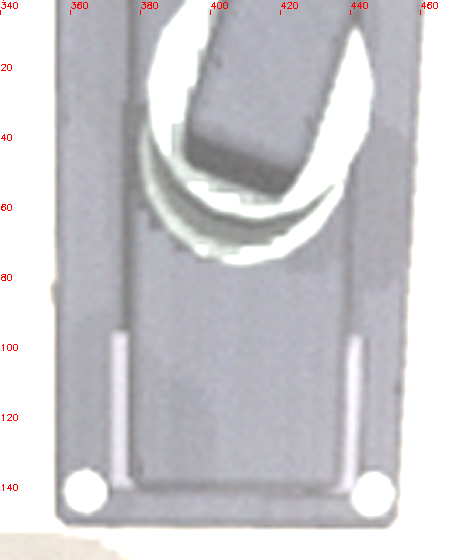

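View pics/c3.png

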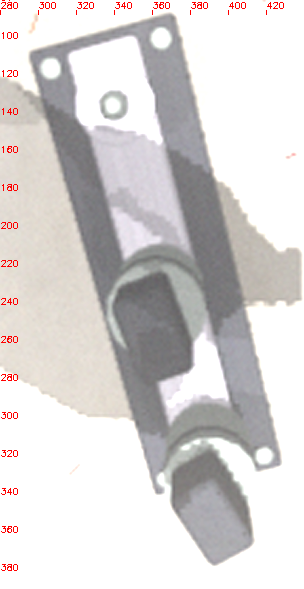

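View pics/c3b.png

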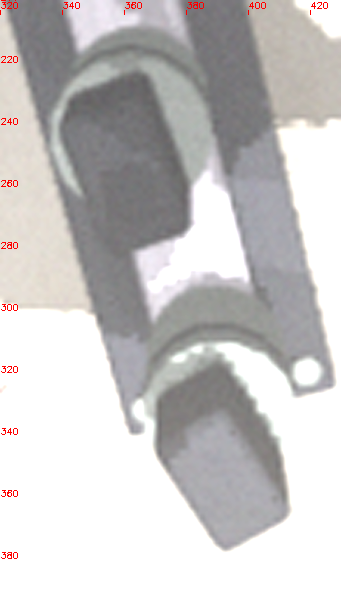

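View pics/c2b.png

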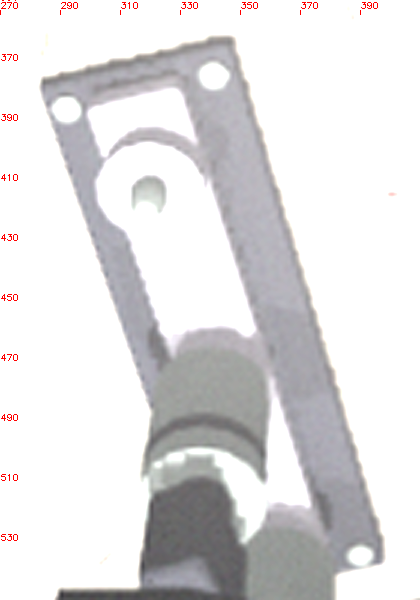

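```bash
cat >> h.py <<'E'
def cam(i):
    return dict(fx=338.67440037341254,fy=338.67440037341254,cx=252.2064822126388,cy=194.65453215108835,T=np.load(f"T{i}.npy"))
def px(p): return (np.array(p,float)+.5)/1.5-.5
E
python3 - <<'E'
from h import *
f=grab_frame("wrist");print(f["fy"])
c1,c2,c3=cam(1),cam(2),cam(3)
def T(*a): 
    p,e=tri([ray(c,px(q)) for c,q in a]);print(np.round(p,4),np.round(e,4));return p
print("clamp low screws");T((c1,(346,280.3)),(c2,(364.3,140.3)));T((c1,(422.3,281.3)),(c2,(446.9,141.4)))
z=0.010
S=[atz(c1,px(q),z) for q in((343.7,119),(426.7,119),(422.3,281.3),(346,280.3))]
print(np.round(S,4),np.mean(S,0)); v=S[0]-S[3]+S[1]-S[2];print("clamp yaw deg",np.degrees(np.arctan2(-v[0],v[1])))
print("rack screws");A=[T((c2,(292.3,386.7)),(c3,(306.8,115.8))),T((c2,(341.3,375.3)),(c3,(364.7,100))),T((c2,(390,535)),(c3,(419,319.8)))]
z=np.mean([a[2] for a in A])
S=[atz(c3,px(q),z) for q in((306.8,115.8),(364.7,100),(419,319.8),(364.8,331.6))]
v=S[0]-S[3]+S[1]-S[2];yaw=np.arctan2(-v[0],v[1]);m=np.mean(S,0);print(z,m,"rack yaw",np.degrees(yaw),[np.linalg.norm(S[i]-S[i-1]) for i in range(4)])
u=np.array([-np.sin(yaw),np.cos(yaw),0])
print("seats",[np.round(m+u*k*.075,4) for k in(-1,0,1)])
print("pin tip");T((c2,(320.3,411)),(c3,(340,135.3)))
E
```

```text
338.67440037341254
clamp low screws
[0.4795 0.0776 0.0116] [0.0001 0.0001]
[0.5462 0.0766 0.0128] [0.0001 0.0001]
[[0.4811 0.2115 0.01  ]
 [0.5474 0.211  0.01  ]
 [0.5465 0.0757 0.01  ]
 [0.4793 0.0771 0.01  ]] [0.51356504 0.14382855 0.01      ]
clamp yaw deg -0.5556192433763418
rack screws
[ 0.4091 -0.1451  0.0097] [0.0001 0.0001]
[ 0.4555 -0.1335  0.0093] [0.0002 0.0002]
[ 0.5022 -0.3198  0.0087] [0.0001 0.0001]
0.009229474512520023 [ 0.4548088  -0.23224749  0.00922947] rack yaw 13.716980030702343 [np.float64(0.19094274728686983), np.float64(0.04780479824539018), np.float64(0.19189052838637377), np.float64(0.05038601254992689)]
seats [array([ 0.4726, -0.3051,  0.0092]), array([ 0.4548, -0.2322,  0.0092]), array([ 0.437 , -0.1594,  0.0092])]
pin tip
[ 0.4368 -0.1599  0.0286] [0.0004 0.0004]
```

```bash
cat >> h.py <<'E'
def boxpts(x,y,yaw,z0,z1,hx=.010,hy=.016):
    c,s=np.cos(yaw),np.sin(yaw)
    return [np.array([x+c*a-s*b,y+s*a+c*b,z]) for z in(z0,z1) for a,b in((-hx,-hy),(hx,-hy),(hx,hy),(-hx,hy))]
def draw(im,f,x,y,yaw,zb,sc,off,col=(0,0,255)):
    def P(p): 
        q=proj(f,p); q=((q+.5)*1.5-.5-off)*sc; return tuple(int(v) for v in q)
    b=[P(p) for p in boxpts(x,y,yaw,zb+.054,zb+.087)]
    for i in range(4):
        cv2.line(im,b[i],b[(i+1)%4],(255,128,0),1);cv2.line(im,b[4+i],b[4+(i+1)%4],col,1);cv2.line(im,b[i],b[i+4],col,1)
    for z in(zb,zb+.046):
        q=[P((x+.019*np.cos(t),y+.019*np.sin(t),z)) for t in np.linspace(0,2*np.pi,40)]
        cv2.polylines(im,[np.array(q)],True,(0,255,0),1)
def ov(fn,f,socks,win,sc,out):
    x0,y0,w,h=win
    im=cv2.imread("pics/"+fn)[y0:y0+h,x0:x0+w];im=cv2.resize(im,None,fx=sc,fy=sc,interpolation=cv2.INTER_CUBIC)
    im=cv2.convertScaleAbs(im,alpha=1.4,beta=20)
    for s in socks: draw(im,f,*s,sc,np.array([x0,y0]))
    return im
E
python3 - <<'E'
from h import *
d=np.radians
a=(.5135,.1438,d(-17),.058)
b=(.4548,-.2322,d(10),.034);c=(.4726,-.3051,d(25),.034)
i1=ov("w1.png",cam(1),[a],(330,160,110,130),3.5,"");i2=ov("w2.png",cam(2),[a],(350,0,110,130),3.5,"")
cv2.imwrite("pics/o1.png",np.hstack([i1,i2]))
i3=ov("w3.png",cam(3),[b,c],(310,200,130,190),3.1,"");cv2.imwrite("pics/o3.png",i3)
E
```

```text
(no output)
```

View pics/o1.png

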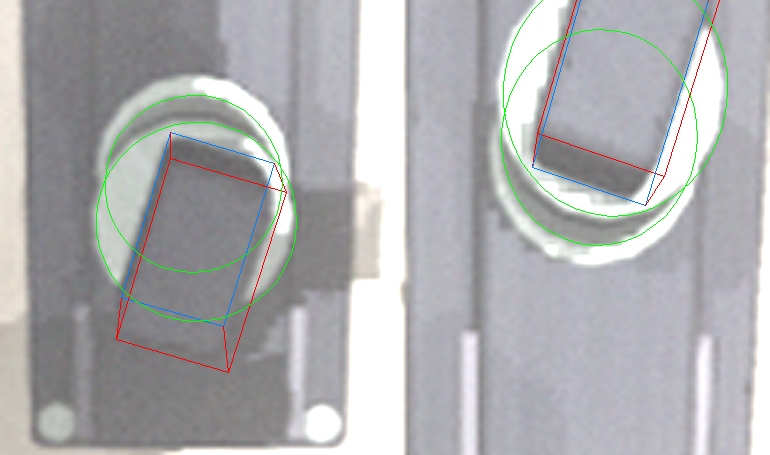

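View pics/o3.png

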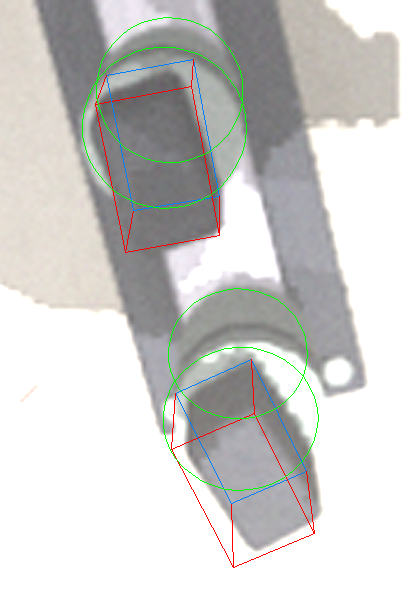

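Request:
move_arm:
  motion:
    - [[6,50,0],[0,0,0]]
    - [[12,105,-10],[0,0,-0.05]]
    - [[20,160,-20],[0,0,-0.1]]
    - [[28,215,-30],[0,0,-0.15]]
    - [[36,270,-40],[0,0,-0.2]]
    - [[42,325,-50],[0,0,-0.25]]
    - [[46,377,-60],[0,0,-0.29]]
    - [[46,377,-70],[0,0,-0.29]]
    - [[46,377,-70],[0,0,-0.29]]

```text
clock: 4.88
position: [0.5125, 0.1469, 0.2295]
tool_rot: [-3.14, 0.001, 1.283]
force: [0.2, -1.1, 0.1]
grip_width: 0.0856
```

```bash
python3 - <<'E'
from h import *
f=wrist("w4.png");print(f["s"]["position"],f["s"]["tool_rot"],f["s"]["qpos"],f["s"]["clock"])
np.save("T4.npy",f["T"])
d=np.radians
a=(.5135,.1438,d(-17),.058)
cv2.imwrite("pics/o4.png",ov("w4.png",cam(4),[a],(200,250,380,320),2,""))
E
```

```text
[0.5125074  0.14685302 0.22945184] [-3.14032884e+00  9.89004731e-04  1.28257359e+00] [-0.74224621  0.41801652  0.47289362  1.86446093 -0.23517972  0.91571768
 -0.44785426] 4.875
```

View pics/o4.png

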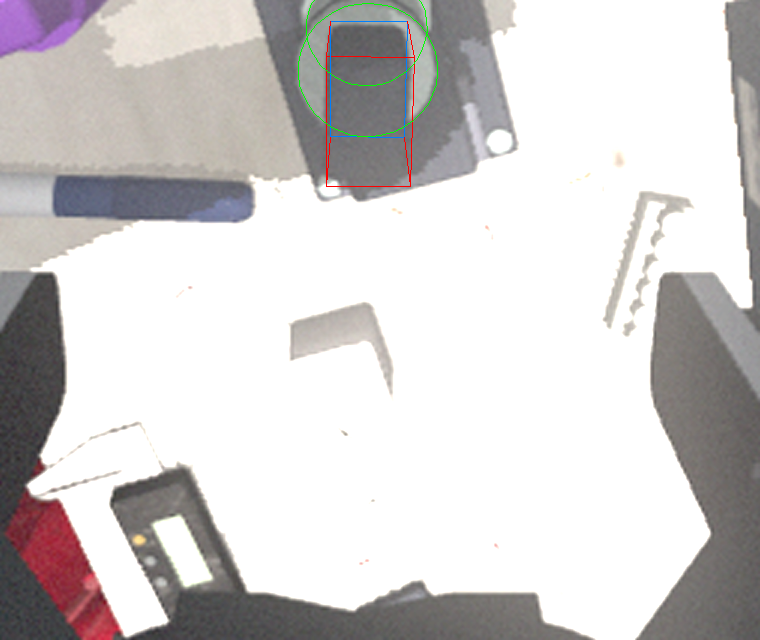

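The overlay agrees with the picture: socket_a's head is centred and its yaw matches. Descending to grasp it.

Request:
move_arm:
  motion:
    - [[0,-2,-30],[0,0,0]]
    - [[1,-3,-60],[0,0,0]]
    - [[1,-3,-80],[0,0,0]]
    - [[1,-3,-93],[0,0,0]]
    - [[1,-3,-93],[0,0,0]]

```text
clock: 5.55
position: [0.5144, 0.1424, 0.137]
tool_rot: [-3.141, 0.0, 1.279]
force: [-1.0, -0.3, 0.8]
grip_width: 0.0856
```

Request:
move_arm:
  motion:
    - [[0,0,0],[0,0,0]]
    - [[0,0,0],[0,0,0]]
    - [[0,0,0],[0,0,0]]
    - [[0,0,0],[0,0,0]]
    - [[0,0,0],[0,0,0]]
    - [[0,0,0],[0,0,0]]
  jaw: 0
  grip_force: 50

```text
clock: 6.3
position: [0.5146, 0.1428, 0.1374]
tool_rot: [3.141, -0.0, 1.28]
force: [-1.9, -0.7, 7.1]
grip_width: 0.0184
```

Request:
move_arm:
  motion:
    - [[0,0,5],[0,0,0]]
    - [[0,0,20],[0,0,0]]
    - [[0,0,50],[0,0,0]]
    - [[0,0,80],[0,0,0]]
    - [[0,0,80],[0,0,0]]
    - [[0,0,80],[0,0,0]]

```text
clock: 7.05
position: [0.5143, 0.1429, 0.2171]
tool_rot: [-3.141, -0.0, 1.28]
force: [-1.1, 0.5, -2.0]
grip_width: 0.0187
```

```bash
python3 - <<'E'
from h import *
f=wrist("w5.png");print(f["s"]["position"],f["s"]["tool_rot"],f["s"]["force"],f["s"]["moment"])
np.save("T5.npy",f["T"])
E
```

```text
[0.5142533  0.14288968 0.21707278] [-3.14140518e+00 -9.01171638e-05  1.27988097e+00] [-1.0997434   0.53280331 -1.98855087] [ 0.00043701  0.00427137 -0.01633499]
```

View pics/w5.png

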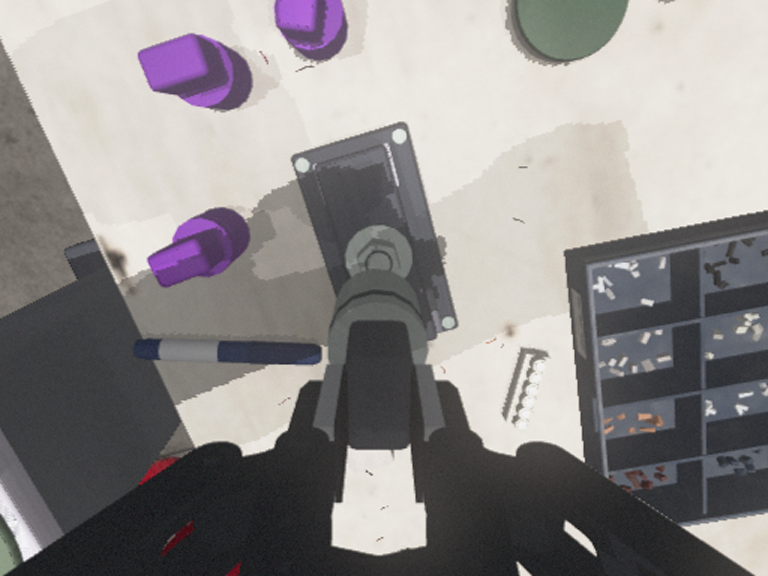

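socket_a is held and the bare nut shows at about (380,258) with its washer. I'll enlarge this to measure the nut and the in-hand pose.

```bash
python3 - <<'E'
from h import *
c=cam(5)
n=(.5135,.1438)
im=ov("w5.png",c,[],(320,190,130,280),2.1,"")
cv2.imwrite("pics/o5b.png",ov("w5.png",c,[(.5143,.1429,1.280-np.pi/2,.1385)],(320,190,130,280),2.1,""))
sc=5;x0,y0=335,210
im=cv2.resize(cv2.imread("pics/w5.png")[y0:y0+100,x0:x0+100],None,fx=sc,fy=sc,interpolation=cv2.INTER_CUBIC);im=cv2.convertScaleAbs(im,alpha=1.5,beta=20)
def P(p):q=((proj(c,p)+.5)*1.5-.5-np.array([x0,y0]))*sc;return [int(v) for v in q]
y=np.radians(-.55)
for r,z,col in((.0215,.045,(0,255,0)),):
    cv2.polylines(im,[np.array([P((n[0]+r*np.cos(t),n[1]+r*np.sin(t),z)) for t in np.linspace(0,6.28,50)])],True,col,1)
R=.012/np.cos(np.pi/6)
for z,col in((.045,(255,0,0)),(.057,(0,0,255))):
    cv2.polylines(im,[np.array([P((n[0]+R*np.cos(t+y+np.pi/6),n[1]+R*np.sin(t+y+np.pi/6),z)) for t in np.arange(6)*np.pi/3])],True,col,1)
cv2.imwrite("pics/o5.png",im)
E
```

```text
(no output)
```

View pics/o5.png

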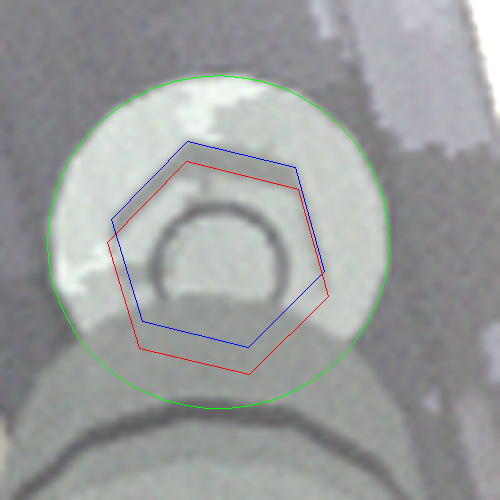

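View pics/o5b.png

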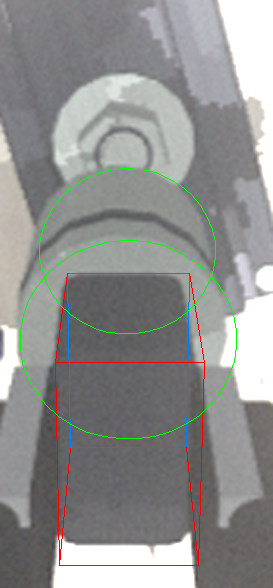

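The nut overlay sits on the washer and the hex, so the nut is at (0.5135, 0.1438). The in-hand overlay shows socket_a centred to about 1 mm. Carrying it to seat2.

Request:
move_arm:
  motion:
    - [[-10,-40,0],[0,0,0.04]]
    - [[-23,-92,0],[0,0,0.09]]
    - [[-36,-144,0],[0,0,0.14]]
    - [[-49,-196,0],[0,0,0.19]]
    - [[-62,-248,0],[0,0,0.24]]
    - [[-73,-290,0],[0,0,0.29]]
    - [[-77,-302,-20],[0,0,0.29]]
    - [[-77,-302,-55],[0,0,0.29]]
    - [[-77,-302,-70],[0,0,0.29]]
    - [[-77,-302,-70],[0,0,0.29]]

```text
clock: 8.35
position: [0.437, -0.159, 0.1464]
tool_rot: [-3.139, -0.0, 1.57]
force: [0.0, -0.7, -1.5]
grip_width: 0.0188
```

```bash
python3 - <<'E'
from h import *
f=wrist("w6.png");print(f["s"]["position"],f["s"]["tool_rot"],f["s"]["force"],f["s"]["clock"])
np.save("T6.npy",f["T"])
fs=save("scene","s6.png")
im=fs["frame"][180:310,230:370,::-1];cv2.imwrite("pics/s6c.png",cv2.resize(im,None,fx=4,fy=4,interpolation=cv2.INTER_CUBIC))
E
```

```text
[ 0.43702044 -0.15904205  0.1464481 ] [-3.13939130e+00 -1.49998646e-04  1.56979630e+00] [ 0.03190137 -0.65006527 -1.49281719] 8.35
```

View pics/w6.png

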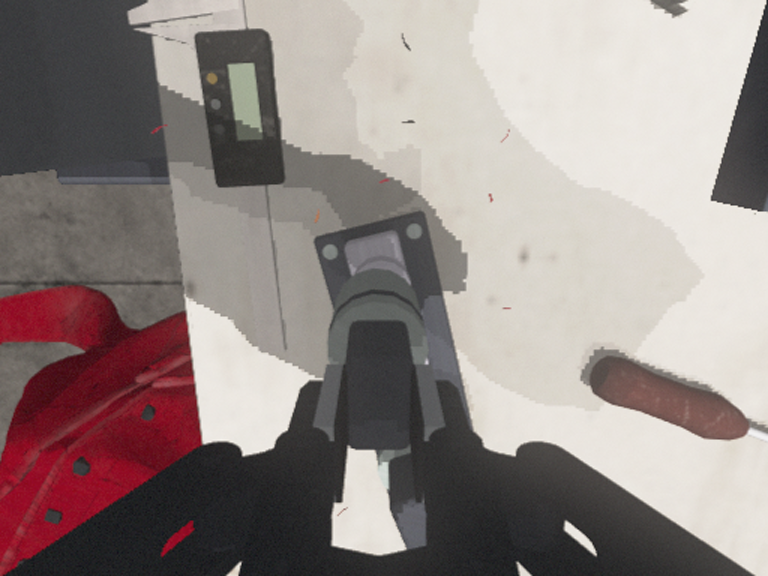

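View pics/s6c.png

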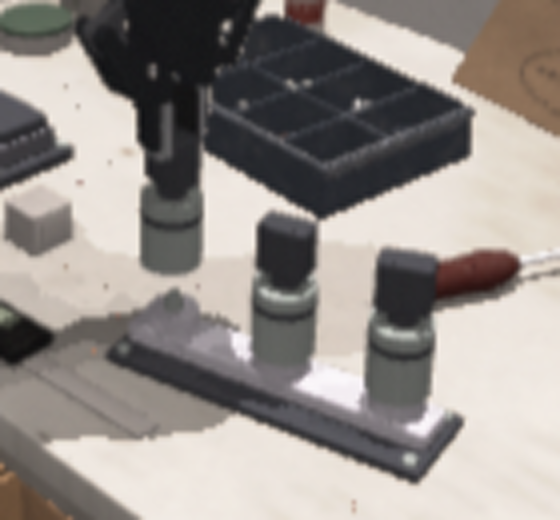

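Socket_a hangs directly over the empty pin, so I'm lowering it.

Request:
move_arm:
  motion:
    - [[0,0,-12],[0,0,0]]
    - [[0,0,-22],[0,0,0]]
    - [[0,0,-29],[0,0,0]]
    - [[0,0,-32],[0,0,0]]
    - [[0,0,-33],[0,0,0]]
    - [[0,0,-33],[0,0,0]]

```text
clock: 9.2
position: [0.4376, -0.1592, 0.1142]
tool_rot: [3.141, 0.0, 1.57]
force: [-0.3, 0.3, -2.2]
grip_width: 0.0187
```

Request:
move_arm:
  motion:
    - [[0,0,-1],[0,0,0]]
    - [[0,0,-1],[0,0,0]]

```text
clock: 9.45
position: [0.4377, -0.1593, 0.1135]
tool_rot: [3.141, -0.0, 1.57]
force: [-2.1, 0.1, 8.1]
grip_width: 0.0186
```

Request:
move_arm:
  motion:
    - [[0,0,-1],[0,0,0]]
    - [[0,0,-1],[0,0,0]]

```text
clock: 9.7
position: [0.4381, -0.1595, 0.1134]
tool_rot: [3.14, -0.0, 1.569]
force: [-6.5, 2.7, 33.1]
grip_width: 0.0183
```

Request:
move_arm:
  motion:
    - [[0,0,1],[0,0,0]]
    - [[0,0,1],[0,0,0]]
    - [[0,0,1],[0,0,0]]
    - [[0,0,1],[0,0,0]]
  jaw: 60

```text
clock: 10.2
position: [0.4375, -0.1592, 0.113]
tool_rot: [-3.141, -0.0, 1.57]
force: [-0.4, 0.6, -0.5]
grip_width: 0.0599
```

Request:
move_arm:
  motion:
    - [[0,0,40],[0,0,0]]
    - [[0,0,90],[0,0,0]]
    - [[0,0,90],[0,0,0]]

```text
clock: 10.58
position: [0.4389, -0.1595, 0.2058]
tool_rot: [3.137, 0.0, 1.57]
force: [0.9, -0.5, 0.4]
grip_width: 0.0599
```

```bash
python3 - <<'E'
from h import *
f=wrist("w7.png");print(f["s"]["position"],f["s"]["tool_rot"],f["s"]["force"],f["s"]["clock"])
np.save("T7.npy",f["T"])
d=np.radians
cv2.imwrite("pics/o7.png",ov("w7.png",cam(7),[(.4379,-.1594,0,.034)],(280,200,220,300),2,""))
E
```

```text
[ 0.43889349 -0.1595406   0.2057608 ] [3.13668075e+00 4.27112893e-04 1.56979839e+00] [ 0.86472573 -0.47645669  0.39107737] 10.575
```

View pics/o7.png

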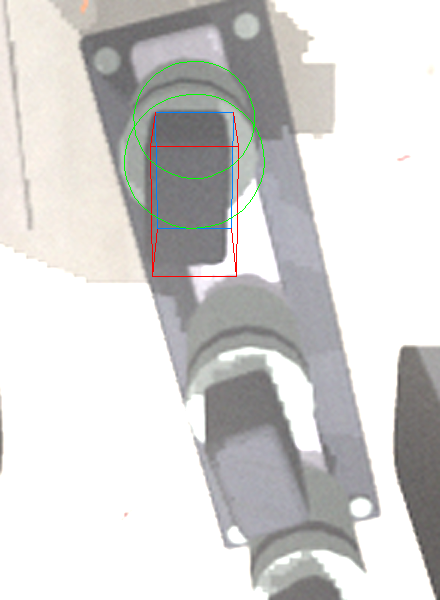

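View pics/w7.png

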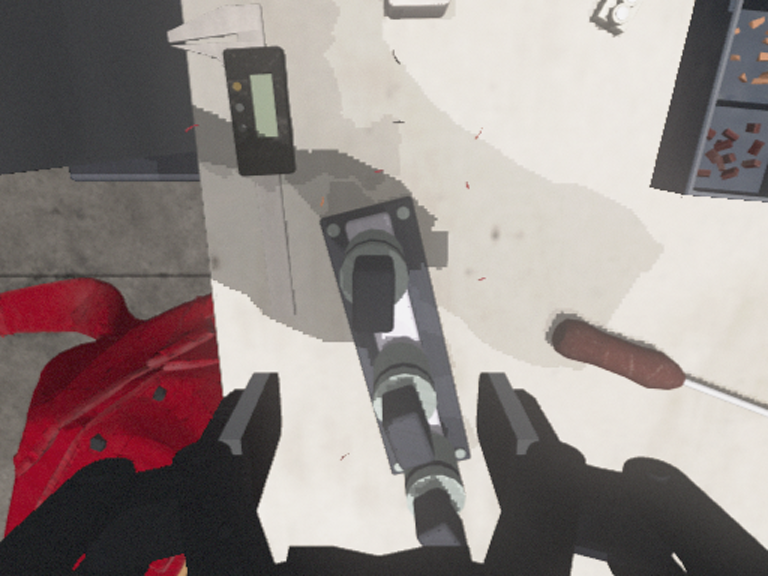

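socket_a stands upright on the seat2 pin, released. Next I'll go above the middle socket (seat1), turned to its head.

Request:
move_arm:
  motion:
    - [[8,-36,0],[0,0,0.13]]
    - [[16,-73,0],[0,0,0.262]]
    - [[16,-73,0],[0,0,0.262]]
    - [[16,-73,0],[0,0,0.262]]
    - [[16,-73,0],[0,0,0.262]]
  jaw: 60

```text
clock: 11.25
position: [0.4534, -0.2312, 0.2027]
tool_rot: [-3.141, -0.001, 1.832]
force: [-0.3, 1.6, 0.0]
grip_width: 0.0599
```

```bash
python3 - <<'E'
from h import *
f=wrist("w8.png");print(f["s"]["position"],f["s"]["tool_rot"],f["s"]["force"],f["s"]["clock"])
np.save("T8.npy",f["T"])
d=np.radians
cv2.imwrite("pics/o8.png",ov("w8.png",cam(8),[(.4548,-.2322,d(15),.034),(.4726,-.3051,d(28),.034),(.4379,-.1594,0,.034)],(260,130,240,280),2.1,""))
E
```

```text
[ 0.45335606 -0.23120086  0.20266931] [-3.14097133e+00 -7.06800051e-04  1.83215070e+00] [-0.25738092  1.60019942  0.00230532] 11.25
```

View pics/o8.png

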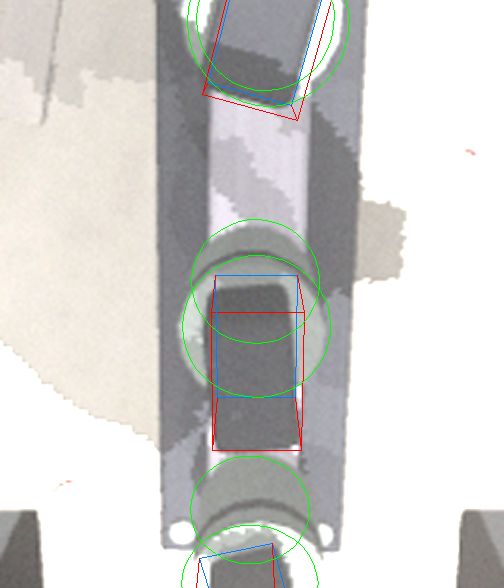

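The overlay on the middle socket fits; its yaw is a couple of degrees more. Descending and grasping.

Request:
move_arm:
  motion:
    - [[1,-2,-30],[0,0,0.045]]
    - [[1,-2,-60],[0,0,0.045]]
    - [[1,-2,-80],[0,0,0.045]]
    - [[1,-2,-90],[0,0,0.045]]
    - [[1,-2,-90],[0,0,0.045]]

```text
clock: 11.92
position: [0.4545, -0.2339, 0.113]
tool_rot: [-3.141, -0.0, 1.877]
force: [0.4, 0.7, 0.2]
grip_width: 0.0599
```

Request:
move_arm:
  motion:
    - [[0,0,0],[0,0,0]]
    - [[0,0,0],[0,0,0]]
    - [[0,0,0],[0,0,0]]
    - [[0,0,0],[0,0,0]]
    - [[0,0,0],[0,0,0]]
  jaw: 0
  grip_force: 50

```text
clock: 12.55
position: [0.4549, -0.2343, 0.1139]
tool_rot: [3.14, 0.001, 1.877]
force: [-0.7, 1.8, 9.1]
grip_width: 0.0186
```

Request:
move_arm:
  motion:
    - [[0,0,5],[0,0,0]]
    - [[0,0,20],[0,0,0]]
    - [[0,0,60],[0,0,0]]
    - [[0,0,100],[0,0,0]]
    - [[0,0,110],[0,0,0]]
    - [[0,0,110],[0,0,0]]

```text
clock: 13.3
position: [0.4547, -0.234, 0.2236]
tool_rot: [3.141, 0.0, 1.877]
force: [-0.1, 0.1, -1.5]
grip_width: 0.0185
```

```bash
python3 - <<'E'
from h import *
f=wrist("w9.png");s=f["s"];print(s["position"],s["tool_rot"],s["force"],s["clock"])
np.save("T9.npy",f["T"])
d=np.radians;p=s["position"]
cv2.imwrite("pics/o9.png",np.hstack([ov("w9.png",cam(9),[(p[0],p[1],s["tool_rot"][2]-np.pi/2,p[2]-.0793)],(310,150,150,310),1.9,""),
 ov("w5.png",cam(5),[(.5143,.1429,1.280-np.pi/2,.1378)],(310,150,150,310),1.9,"")]))
E
```

```text
[ 0.45467719 -0.23403914  0.22363751] [3.14052763e+00 4.32927942e-04 1.87703091e+00] [-0.08787584  0.07616274 -1.52837389] 13.3
```

View pics/o9.png

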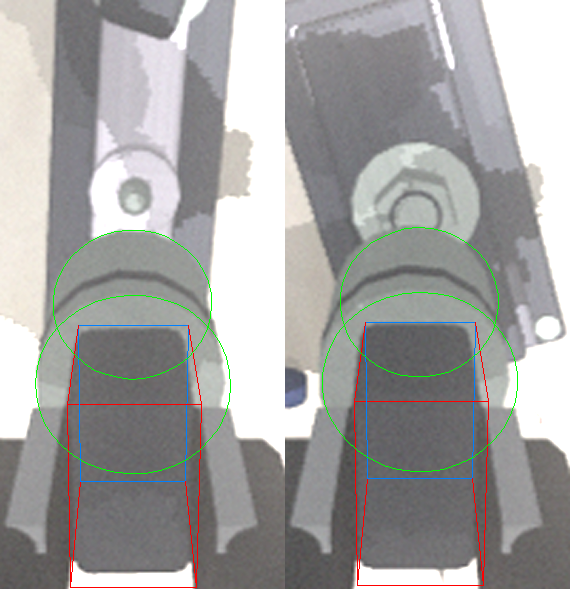

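The in-hand pose matches socket_a's earlier one, with the axis centred on the TCP. Now to the nut.

Request:
move_arm:
  motion:
    - [[6,45,0],[0,0,-0.04]]
    - [[15,100,0],[0,0,-0.08]]
    - [[24,155,0],[0,0,-0.13]]
    - [[33,210,0],[0,0,-0.18]]
    - [[42,265,0],[0,0,-0.23]]
    - [[51,320,0],[0,0,-0.28]]
    - [[57,365,0],[0,0,-0.316]]
    - [[59,378,-8],[0,0,-0.316]]
    - [[59,378,-8],[0,0,-0.316]]
    - [[59,378,-8],[0,0,-0.316]]

```text
clock: 14.6
position: [0.5134, 0.1421, 0.2148]
tool_rot: [-3.141, 0.001, 1.559]
force: [-0.7, 0.3, -2.4]
grip_width: 0.0185
```

```bash
cat >> h.py <<'E'
def nutov(fn,c,n,ydeg,x0,y0,w,h,sc,out,S=None):
    im=cv2.resize(cv2.imread("pics/"+fn)[y0:y0+h,x0:x0+w],None,fx=sc,fy=sc,interpolation=cv2.INTER_CUBIC);im=cv2.convertScaleAbs(im,alpha=1.5,beta=20)
    def P(p):q=((proj(c,p)+.5)*1.5-.5-np.array([x0,y0]))*sc;return [int(v) for v in q]
    y=np.radians(ydeg);R=.012/np.cos(np.pi/6)
    cv2.polylines(im,[np.array([P((n[0]+.0215*np.cos(t),n[1]+.0215*np.sin(t),.045)) for t in np.linspace(0,6.28,50)])],True,(0,255,0),1)
    for z,col in((.045,(255,0,0)),(.0575,(0,0,255))):
        cv2.polylines(im,[np.array([P((n[0]+R*np.cos(t+y+np.pi/6),n[1]+R*np.sin(t+y+np.pi/6),z)) for t in np.arange(6)*np.pi/3])],True,col,1)
    if S is not None: draw(im,c,*S,sc,np.array([x0,y0]))
    cv2.imwrite("pics/"+out,im)
E
python3 - <<'E'
from h import *
f=wrist("w10.png");s=f["s"];print(s["position"],s["tool_rot"],s["force"],s["clock"],s["qpos"])
np.save("T10.npy",f["T"]);p=s["position"]
nutov("w10.png",cam(10),(.5135,.1438),-.55,310,190,150,140,4,"o10.png",(p[0],p[1],s["tool_rot"][2]-np.pi/2,p[2]-.0793))
E
```

```text
[0.51336531 0.14208929 0.21481777] [-3.14089464e+00  8.49876599e-04  1.55903407e+00] [-0.67905332  0.32379149 -2.43541766] 14.6 [-0.68382361  0.42668154  0.40530456  1.87938263 -0.21281147  0.87864936
 -0.18602395]
```

View pics/o10.png

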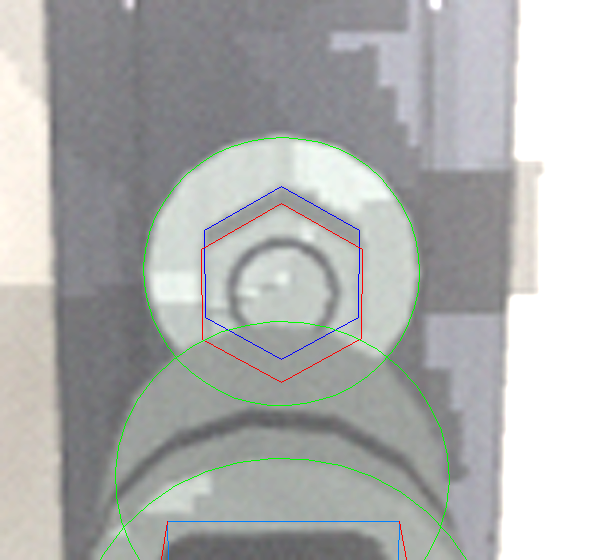

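The nut model, yaw and held socket all line up. Moving down to just above the nut, then slowly.

Request:
move_arm:
  motion:
    - [[0,1.5,-25],[0,0,0]]
    - [[0,1.5,-50],[0,0,0]]
    - [[0,1.5,-67],[0,0,0]]
    - [[0,1.5,-72],[0,0,0]]
    - [[0,1.5,-72],[0,0,0]]

```text
clock: 15.28
position: [0.5138, 0.1451, 0.1434]
tool_rot: [3.141, -0.0, 1.56]
force: [0.2, 0.2, -2.5]
grip_width: 0.0184
```

Request:
move_arm:
  motion:
    - [[0,0,-2],[0,0,0]]
    - [[0,0,-4],[0,0,0]]
    - [[0,0,-4],[0,0,0]]

```text
clock: 15.65
position: [0.5135, 0.1454, 0.1392]
tool_rot: [3.142, -0.0, 1.561]
force: [1.3, -0.2, -2.4]
grip_width: 0.0186
```

Request:
move_arm:
  motion:
    - [[0,-1.5,0],[0,0,0]]
    - [[0,-1.5,-1],[0,0,0]]
    - [[0,-1.5,-2],[0,0,0]]
    - [[0,-1.5,-2],[0,0,0]]

```text
clock: 16.15
position: [0.5139, 0.1439, 0.1377]
tool_rot: [3.141, -0.001, 1.561]
force: [-3.0, -1.1, 11.4]
grip_width: 0.0186
```

Request:
move_arm:
  motion:
    - [[0,0,-1],[0,0,0]]
    - [[0,0,-1],[0,0,0]]

```text
clock: 16.4
position: [0.5142, 0.144, 0.1375]
tool_rot: [3.14, -0.001, 1.56]
force: [-4.9, -1.8, 27.5]
grip_width: 0.0187
```

Request:
move_arm:
  motion:
    - [[0,0,0.5],[0,0,0]]
    - [[1,0,0.5],[0,0,0]]
    - [[1,1,0.5],[0,0,0]]
    - [[0,1,0.5],[0,0,0]]
    - [[-1,1,0.5],[0,0,0]]
    - [[-1,0,0.5],[0,0,0]]

```text
clock: 17.15
position: [0.5138, 0.1439, 0.1376]
tool_rot: [3.139, -0.001, 1.56]
force: [1.6, -0.2, 11.9]
grip_width: 0.0183
```

Request:
move_arm:
  motion:
    - [[0,-1,0],[0,0,0]]
    - [[1,-1,0],[0,0,0]]
    - [[1,0,0],[0,0,0]]
    - [[1,0,0],[0,0,0]]

```text
clock: 17.65
position: [0.5144, 0.1441, 0.1376]
tool_rot: [3.14, -0.001, 1.561]
force: [-0.3, -0.7, 14.4]
grip_width: 0.0182
```

The first candidate stops on the nut's top (TCP 0.1376) despite good alignment and a small search, so it doesn't fit. Taking it back to seat1.

Request:
move_arm:
  motion:
    - [[-1,0,20],[0,0,0]]
    - [[-1,0,70],[0,0,0]]
    - [[-10,-55,85],[0,0,0.03]]
    - [[-19,-110,85],[0,0,0.07]]
    - [[-28,-165,85],[0,0,0.11]]
    - [[-37,-220,85],[0,0,0.15]]
    - [[-45,-275,85],[0,0,0.19]]
    - [[-53,-330,85],[0,0,0.23]]
    - [[-59.5,-374,85],[0,0,0.24]]
    - [[-60,-376,60],[0,0,0.24]]
    - [[-60,-376,20],[0,0,0.24]]
    - [[-60,-376,15],[0,0,0.24]]

```text
clock: 19.15
position: [0.4523, -0.2318, 0.1499]
tool_rot: [-3.138, -0.002, 1.8]
force: [0.2, 0.3, -1.5]
grip_width: 0.0184
```

```bash
python3 - <<'E'
from h import *
f=wrist("w11.png");s=f["s"];print(s["position"],s["tool_rot"],s["force"],s["clock"],s["qpos"])
fs=save("scene","s11.png")
im=fs["frame"][180:310,230:370,::-1];cv2.imwrite("pics/s11c.png",cv2.resize(im,None,fx=4,fy=4,interpolation=cv2.INTER_CUBIC))
E
```

```text
[ 0.45228712 -0.23183415  0.14993672] [-3.13830553e+00 -1.81077290e-03  1.80042963e+00] [ 0.21827047  0.32396238 -1.54634346] 19.15 [ 0.06382558  0.48949608  0.39221475  1.99553794 -0.27795515  0.71166967
  0.85698745]
```

View pics/s11c.png

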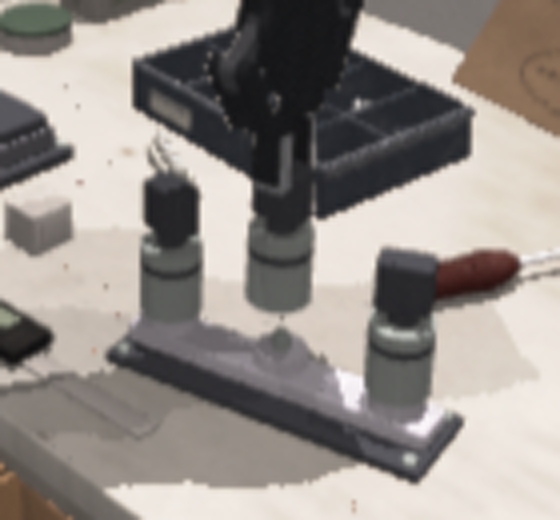

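It hangs over the seat1 pin. Lowering it.

Request:
move_arm:
  motion:
    - [[2,0,0],[0,0,0]]
    - [[2,0,-12],[0,0,0]]
    - [[2,0,-22],[0,0,0]]
    - [[2,0,-30],[0,0,0]]
    - [[2,0,-33],[0,0,0]]
    - [[2,0,-33],[0,0,0]]

```text
clock: 20.0
position: [0.4554, -0.2322, 0.1184]
tool_rot: [-3.141, -0.0, 1.801]
force: [0.3, 0.1, -2.1]
grip_width: 0.0181
```

Request:
move_arm:
  motion:
    - [[0,0,-3],[0,0,0]]
    - [[0,0,-5],[0,0,0]]
    - [[0,0,-5],[0,0,0]]

```text
clock: 20.38
position: [0.4557, -0.2323, 0.1139]
tool_rot: [3.141, 0.0, 1.801]
force: [-2.0, 0.8, 5.8]
grip_width: 0.0185
```

Contact at seat height (TCP 0.1139). Opening the jaws and rising.

Request:
move_arm:
  motion:
    - [[0,0,0],[0,0,0]]
    - [[0,0,0],[0,0,0]]
    - [[0,0,0],[0,0,0]]
    - [[0,0,0],[0,0,0]]
  jaw: 60

```text
clock: 20.88
position: [0.4555, -0.2321, 0.1136]
tool_rot: [-3.142, 0.0, 1.801]
force: [-0.3, -0.4, 0.6]
grip_width: 0.0602
```

Request:
move_arm:
  motion:
    - [[0,0,40],[0,0,0]]
    - [[0,0,90],[0,0,0]]
    - [[8,-36,90],[0,0,0.12]]
    - [[18,-73,90],[0,0,0.25]]
    - [[18,-73,90],[0,0,0.25]]
    - [[18,-73,90],[0,0,0.25]]

```text
clock: 21.62
position: [0.4732, -0.3048, 0.2033]
tool_rot: [-3.141, -0.001, 2.05]
force: [-0.5, 0.2, -0.5]
grip_width: 0.0596
```

```bash
python3 - <<'E'
from h import *
f=wrist("w12.png");print(f["s"]["position"],f["s"]["tool_rot"],f["s"]["force"],f["s"]["clock"],f["s"]["qpos"])
np.save("T12.npy",f["T"])
d=np.radians
cv2.imwrite("pics/o12.png",ov("w12.png",cam(12),[(.4557,-.2322,d(13.2),.034),(.4726,-.3051,d(28),.034)],(240,100,260,300),2.0,""))
fs=save("scene","s12.png")
im=fs["frame"][180:310,230:370,::-1];cv2.imwrite("pics/s12c.png",cv2.resize(im,None,fx=4,fy=4,interpolation=cv2.INTER_CUBIC))
E
```

```text
[ 0.4732287  -0.3047626   0.20331895] [-3.14133774e+00 -7.37648287e-04  2.04955736e+00] [-0.47375092  0.22062917 -0.54696149] 21.625 [ 0.20111438  0.48525365  0.36985287  1.81277532 -0.21992075  0.88462129
  1.15106757]
```

View pics/o12.png

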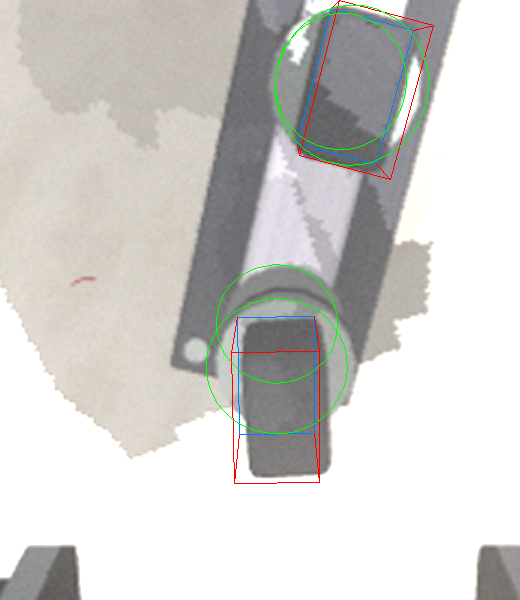

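View pics/s12c.png

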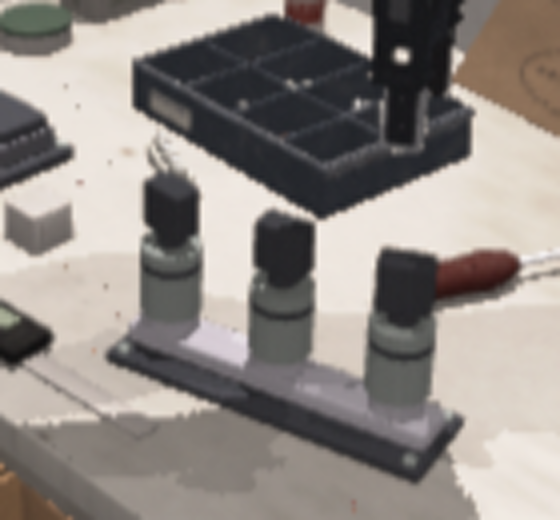

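Rejected socket upright on seat1. The last socket (seat0) is about 1.5 mm to +x and +2.5° from the model. Grasping it.

Request:
move_arm:
  motion:
    - [[1.5,0,-30],[0,0,0.045]]
    - [[1.5,0,-60],[0,0,0.045]]
    - [[1.5,0,-80],[0,0,0.045]]
    - [[1.5,0,-90],[0,0,0.045]]
    - [[1.5,0,-90],[0,0,0.045]]

```text
clock: 22.35
position: [0.475, -0.3047, 0.1135]
tool_rot: [-3.141, -0.001, 2.096]
force: [-0.3, 0.9, 0.5]
grip_width: 0.0604
```

Request:
move_arm:
  motion:
    - [[0,0,0],[0,0,0]]
    - [[0,0,0],[0,0,0]]
    - [[0,0,0],[0,0,0]]
    - [[0,0,0],[0,0,0]]
    - [[0,0,0],[0,0,0]]
  jaw: 0
  grip_force: 50

```text
clock: 22.98
position: [0.4755, -0.3054, 0.1144]
tool_rot: [3.141, 0.001, 2.096]
force: [-0.7, 0.9, 7.1]
grip_width: 0.0188
```

Request:
move_arm:
  motion:
    - [[0,0,5],[0,0,0]]
    - [[0,0,20],[0,0,0]]
    - [[0,0,60],[0,0,0]]
    - [[0,0,100],[0,0,0]]
    - [[0,0,110],[0,0,0]]
    - [[0,0,110],[0,0,0]]

```text
clock: 23.72
position: [0.4751, -0.305, 0.224]
tool_rot: [3.141, 0.001, 2.096]
force: [1.0, -0.8, -4.1]
grip_width: 0.0182
```

```bash
python3 - <<'E'
from h import *
f=wrist("w13.png");s=f["s"];print(s["position"],s["tool_rot"],s["force"],s["clock"])
np.save("T13.npy",f["T"])
p=s["position"]
cv2.imwrite("pics/o13.png",np.hstack([ov("w13.png",cam(13),[(p[0],p[1],s["tool_rot"][2]-np.pi/2,p[2]-.0793)],(310,150,150,310),1.9,""),
 ov("w5.png",cam(5),[(.5143,.1429,1.280-np.pi/2,.1378)],(310,150,150,310),1.9,"")]))
E
```

```text
[ 0.47510117 -0.30504323  0.22403275] [3.14091564e+00 5.82999492e-04 2.09592540e+00] [ 0.95865879 -0.82276553 -4.07526677] 23.725
```

View pics/o13.png

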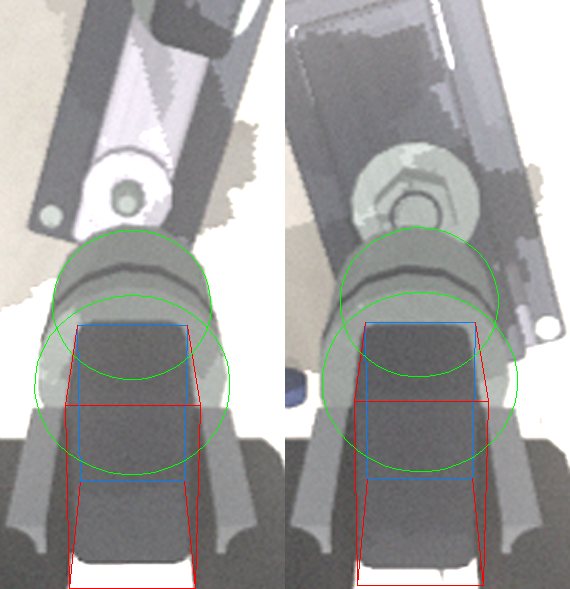

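Compared with the earlier grips, this one sits about 1.4 mm toward tool +x (world +y at the nut), so I'll aim the TCP at y ≈ 0.1423. Moving to the nut.

Request:
move_arm:
  motion:
    - [[3,40,0],[0,0,-0.05]]
    - [[8,95,0],[0,0,-0.11]]
    - [[12,150,0],[0,0,-0.18]]
    - [[17,205,0],[0,0,-0.25]]
    - [[22,260,0],[0,0,-0.32]]
    - [[27,315,0],[0,0,-0.39]]
    - [[32,370,0],[0,0,-0.46]]
    - [[36,420,0],[0,0,-0.52]]
    - [[38.5,447,-8],[0,0,-0.535]]
    - [[38.5,447,-8],[0,0,-0.535]]
    - [[38.5,447,-8],[0,0,-0.535]]
    - [[38.5,447,-8],[0,0,-0.535]]

```text
clock: 25.28
position: [0.5135, 0.1408, 0.2154]
tool_rot: [-3.141, 0.0, 1.559]
force: [0.4, 0.6, -3.2]
grip_width: 0.0184
```

```bash
python3 - <<'E'
from h import *
f=wrist("w14.png");s=f["s"];print(s["position"],s["tool_rot"],s["force"],s["clock"],s["qpos"])
np.save("T14.npy",f["T"]);p=s["position"]
nutov("w14.png",cam(14),(.5135,.1438),-.55,310,190,150,140,4,"o14.png",(p[0],p[1]+.0015,s["tool_rot"][2]-np.pi/2,p[2]-.0793))
E
```

```text
[0.513475   0.14078905 0.21544032] [-3.14128522e+00  3.71926176e-04  1.55945128e+00] [ 0.39934242  0.61901718 -3.19466908] 25.275 [-0.69042806  0.42693607  0.41771132  1.88018267 -0.21942736  0.87971407
 -0.17656155]
```

View pics/o14.png

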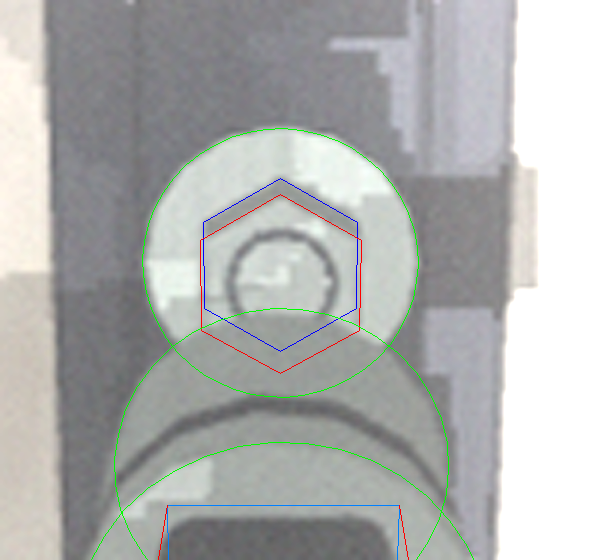

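The nut, yaw and socket (with the 1.5 mm correction) agree with the picture. Descending.

Request:
move_arm:
  motion:
    - [[0,0,-25],[0,0,0]]
    - [[0,0,-50],[0,0,0]]
    - [[0,0,-67],[0,0,0]]
    - [[0,0,-73],[0,0,0]]
    - [[0,0,-73],[0,0,0]]
    - [[0,0,-73],[0,0,0]]

```text
clock: 26.08
position: [0.5139, 0.1419, 0.1433]
tool_rot: [3.141, -0.0, 1.561]
force: [-0.3, -0.1, -3.0]
grip_width: 0.0183
```

Request:
move_arm:
  motion:
    - [[0,0.5,-2],[0,0,0]]
    - [[0,0.5,-4],[0,0,0]]
    - [[0,0.5,-6],[0,0,0]]
    - [[0,0.5,-7],[0,0,0]]
    - [[0,0.5,-7],[0,0,0]]

```text
clock: 26.7
position: [0.5135, 0.1424, 0.1355]
tool_rot: [-3.142, 0.0, 1.561]
force: [0.2, -0.5, -2.3]
grip_width: 0.0182
```

TCP is at 0.1355 with no contact force, below the first candidate's stop at 0.1376, so it's going on. Continuing down.

Request:
move_arm:
  motion:
    - [[0,0,-2],[0,0,0]]
    - [[0,0,-4],[0,0,0]]
    - [[0,0,-6],[0,0,0]]
    - [[0,0,-8],[0,0,0]]
    - [[0,0,-9],[0,0,0]]
    - [[0,0,-9],[0,0,0]]

```text
clock: 27.45
position: [0.5135, 0.1423, 0.1265]
tool_rot: [-3.141, 0.0, 1.561]
force: [-0.2, -0.1, -3.6]
grip_width: 0.018
```

Request:
move_arm:
  motion:
    - [[0,0,-1],[0,0,0]]
    - [[0,0,-2],[0,0,0]]
    - [[0,0,-2],[0,0,0]]

```text
clock: 27.82
position: [0.5139, 0.1425, 0.1253]
tool_rot: [3.141, -0.001, 1.561]
force: [-2.8, 0.0, 13.6]
grip_width: 0.0182
```

Request:
move_arm:
  motion:
    - [[0,0,-0.7],[0,0,0]]
    - [[0,0,-0.7],[0,0,0]]
    - [[0,0,-0.7],[0,0,0]]

```text
clock: 28.2
position: [0.5141, 0.1425, 0.1253]
tool_rot: [3.14, -0.001, 1.561]
force: [-6.0, -0.3, 26.6]
grip_width: 0.0184
```

It stopped firmly at TCP 0.1253. This grip was taken 80.4 mm above the underside, so the underside is at 44.9 mm, which is the washer. Final look.

Request:
move_arm:
  motion:
    - [[0,0,0.4],[0,0,0]]
    - [[0,0,0.4],[0,0,0]]
    - [[0,0,0.4],[0,0,0]]

```text
clock: 28.58
position: [0.514, 0.1425, 0.1253]
tool_rot: [3.14, -0.001, 1.561]
force: [-4.4, 0.6, 18.2]
grip_width: 0.0187
```

```bash
python3 - <<'E'
from h import *
fs=save("scene","s15.png")
s=observe();print(s["position"],s["force"],s["grip_width"])
im=fs["frame"][150:310,130:400,::-1];cv2.imwrite("pics/s15c.png",cv2.resize(im,None,fx=2.9,fy=2.9,interpolation=cv2.INTER_CUBIC))
wrist("w15.png")
E
```

```text
[0.51399791 0.1425298  0.12532604] [-4.91118531 -0.58544068 20.01738954] 0.018218669893753547
```

View pics/s15c.png

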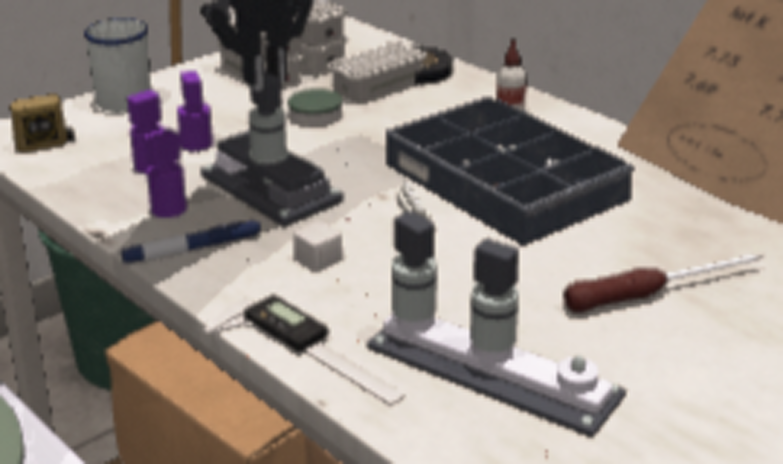

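View pics/w15.png

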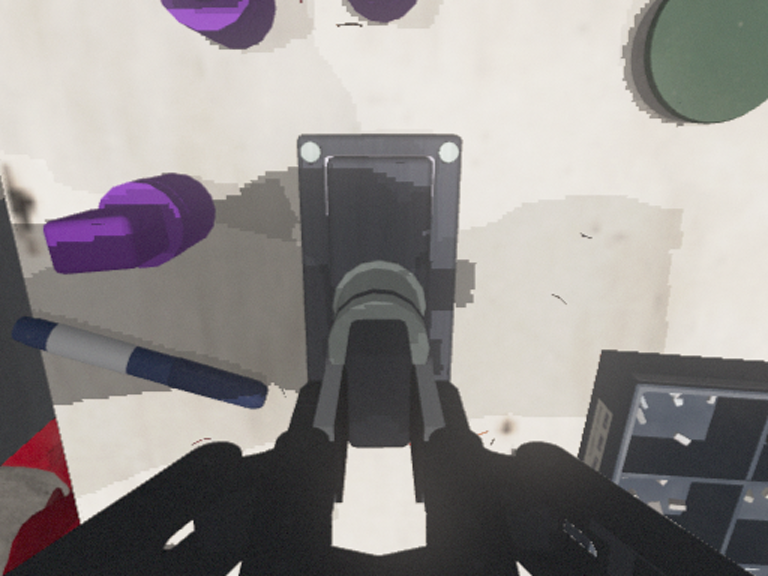

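The last socket is down on the clamp and gripped (scene crop at (267,135)). The two others stand upright on the rack at (413,270) and (493,300), and nothing else has moved. Handing in.

```bash
python3 -c "
from workcell import *
print(job_done())"
```

```text
the job is handed in; nothing more can be done
None
```

The job is finished and handed in at about 28.7 s. The socket that fits is pushed fully down over the nut and still gripped.

- **socket_a:** I put it away first, upright on the empty seat2 pin.
- **Socket from seat1:** It stopped on the nut's top, with the TCP at 0.1376 m. A small search under light load (at most about 28 N) didn't move it down. It went back upright on the seat1 pin.
- **Socket from seat0:** It slid over the nut with no contact force until it reached the washer. Its underside is at about 44.9 mm, against 45 mm expected. It is held with about 20 N of downward push at 50 N grip.

**Last checks:** The final pictures show two sockets upright on the rack, the seat0 pin empty and the other things where they were. The seat0 socket sat about 1.5 mm off centre in the jaws; I corrected for this before putting it on. I couldn't tell which of socket_b and socket_c was which, as they look alike. No check failed.

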